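Slide the index cards into their dock

TASK

Without picking it up or lifting it, push the banded pack of index cards flat along the desk, through the narrow gap between the two brass posts of the oak card dock, and on until its short end sits squarely up against the dock's back rail. Use only the fingertips or the outside of the fingers, leave the ink bottle, red binder clip and eraser where they are, and finish clear of everything.

Things in the scene. Friction and masses are not known exactly. Their poses are not given: they have to be found in the camera images.
- index_cards: Banded pack of off-white index cards with a brown band, lying flat, loose, about 0.1 kg: 77 mm wide (its x), 127 mm long (its y), 21 mm thick. It behaves as one rigid block. Origin: centre of its underside. It starts to the robot's left of the dock, its long axis roughly but not exactly in line with the dock.
- card_dock: Card dock, an oak U-shaped frame fixed to the desk, no raised floor (its dark green lining is flush with the desk). Origin: on the desk, midway between the two brass posts of its mouth. z up; the mouth faces its own +y (roughly the robot's left) and the pack goes in along -y. Between the side rails (inner faces x = +-48 mm, 10 mm thick, 26 mm high) the inside is 96 mm wide.
- dock_mouth (a point): Same point as the dock's origin, axes as the dock's: the gap. Brass posts, round, 16 mm in diameter, 40 mm high, fixed, stand centred at x = +50 and -50 mm, leaving 84 mm clear between them.
- dock_stop (a point): Middle of the inner face of the dock's back rail (26 mm high): dock frame x = 0, y = -150 mm, 13 mm above the desk; axes as the dock's. With the pack fully home against it, the pack's origin is at dock y = -86 mm and its rear end at y = -22 mm, past the posts.
- ink_bottle: Dark blue ink bottle, loose, 54 mm across, 64 mm high; origin at the centre of its underside. Bystander behind the dock's far end.
- red_clip: Red binder clip, loose, 25 x 32 mm, 41 mm high; origin at the centre of its underside. Bystander behind the dock's far end.
- eraser: White eraser in a blue sleeve, loose, 21 x 46 x 12 mm; origin at the centre of its underside. Bystander at the robot's left, beyond the pack's rear end.

How it is judged:
By the outcome, as a careful person would: the job done as asked, in the order asked, and still so for the second after the job is handed in, with the robot touching nothing.
It also fails if it takes over 72 s, if anything falls off the work surface, if the arm or the gripper's body presses on something with over 40 N, if the wrist force passes 120 N, or if a joint passes its speed limit or range.

ROBOT

A 6-joint arm with a two-finger parallel gripper is mounted at the origin on the work surface; the furniture and walls round the work are solid. World frame = base frame: x ahead of the robot, y to its left, z up, the work surface at z = 0. Lengths are in mm, angles in rad, forces in N, time in s.
With the tool pointing down it reaches from about 300 to 775 mm from the base axis. Payload 14.6 kg.
Tool frame: the origin (TCP) lies between the finger pads; the fingertips stand 25 mm ahead of it and the grasp point (between the pads) lies 6 mm ahead of it; z points along the fingers, y is the line along which they close (so a half turn about z gives the same grasp; the last joint's range is limited). The gripper opens to 94 mm and grips with 3 to 60 N. Pads are 16 mm wide; open, the fingers measure 119 mm over their backs; the gripper's body (75 mm by 177 mm) begins 78 mm behind the grasp point.
Start: joints at [1.189, 0.3, 1.521, -0, 1.321, -0.067], TCP at [170.292, 522.963, 230.446] pointing down, gripper open.
Joint ranges: [-3.03, 3.03], [-0.79, 2.21], [0.23, 2.52], [-1.04, 4.18], [0, 3.07], [-2.55, 2.55]. Speed limits (rad/s): [2.22, 2.22, 2.57, 3.14, 3.14, 3.14].

INTERFACE

Orientations are given as [roll, pitch, yaw] about the fixed x, y, z axes, in that order (R = Rz(yaw) Ry(pitch) Rx(roll)).
In Python, from cell import manip gives the robot as it stands. The module is installed in compiled form; this text tells all that it offers.
- The arm moves only by the tool step_arm, never from a script. Its argument "series" is one flat list of numbers, 5 for each row, row after row: the shift along the world's x, y, z in mm, then the turn about the world's z in rad, then the closure, from 0 (fully open) to 1 (shut). In form: [dx, dy, dz, spin, jaw, dx, dy, dz, spin, jaw, ...]. A call has 1 to 20 rows; each row shifts and turns the commanded pose from where the row before left it; what a row does not reach is not made up. A row lasts 1/8 s, in which the tool goes at most 62.5 mm and 10.7 degrees, less where a joint would pass 70% of its speed; a pose out of reach is approached as far as the arm can. A call is refused whole if a number of a shift passes 62.5 or a number of a turn 0.188, either way. A call with a gripper value outside its range is refused whole. The fingers move at their own pace and stop on an object; "squeeze" is the grip in N (left out, the last holds). Time passes only in rows, so rows that do not move let the fingers close. It gives the time, the measured TCP pose, the force, the opening and the grip force at its end, in the units of the state.
- manip.read_state(): the state, without advancing time (a new reading comes with each control period).
- manip.camera(name): name is "scene" or "side" or "wrist"; returns (picture, depth): 384x512x3 uint8, blue, green, red; 384x512 float32, mm along the optical axis (not along the pixel's ray), 0 where there is no reading.
- manip.camera_info(name): a dict with "fovy" (degrees; the focal length in pixels is half the picture's height over the tangent of half this angle, whatever the lens; pixels are square), "cx", "cy" (the principal point, pixels), "eye" and "orientation" of the camera in the world. Camera axes: x right, y down, z forward; pixel columns grow to the right and rows downward; lengths in mm; the calibration is good to about 2 mm. A picture is of the moment at which its call begins: read the wrist's pose just before it. camera_info takes no time and is no camera call; for the wrist camera it gives the pose at the moment of the call.
- manip.sign_off(): hands the job in; it is judged then, once.
The state is a dict: "clock": time; "joints": joint angles; "qd": joint speeds; "effort": joint torques, N m; "eef_pos": TCP position; "eef_rot": TCP orientation; "wrist_force": force on the tool from outside, world axes, zero at the start; "moment": the same for the moment, N m; "finger_gap": finger opening in mm; "finger_force": force on a finger pad.
Only numpy, scipy, OpenCV 4.12 (cv2) and the standard library are available. Lean on these libraries where they do the work, as an engineer would, in place of code of your own. Each camera call takes 0.05 s, during which the arm holds its last target. There are 200 camera calls.

## Working session

There is one attempt and no reset: what is moved stays moved. The work goes in short steps, Python scripts to look and compute and a tool call to move; the robot and the scene stay as the last step left them, time stands still between calls to the robot, and variables do not carry over. Pictures are saved under pics/ and viewed, at most 10 in all, crops included, and the job is handed in when it is done.

Besides the shell and the picture viewer there is one more tool, called after ">>>" as name(argument=value, ...) on one line, values as JSON. step_arm: Moves the arm, as the interface text tells. Its arguments: {"type":"object","properties":{"series":{"type":"array"},"squeeze":{"type":"number"}},"required":["series"]}

```bash
mkdir -p pics; cat > h.py <<'E'
import numpy as np, cv2
from cell import manip
def grab(n):
    i=manip.camera_info(n); p,d=manip.camera(n); return i,p,d
def rotm(o):
    o=np.array(o,float)
    if o.shape==(3,3): return o
    from scipy.spatial.transform import Rotation as R
    return R.from_euler('xyz',o).as_matrix()
def ray(i,uv,z):
    uv=np.atleast_2d(np.array(uv,float)); f=192/np.tan(np.radians(i['fovy'])/2)
    r=np.c_[(uv[:,0]-i['cx'])/f,(uv[:,1]-i['cy'])/f,np.ones(len(uv))]@rotm(i['orientation']).T
    e=np.array(i['eye']); return e+r*((z-e[2])/r[:,2])[:,None]
E
python3 - <<'E'
from h import *
ims=[]
for n in('scene','side','wrist'):
    i,p,d=grab(n); print(n,i); cv2.imwrite(f'pics/{n}0.png',p); 
    np.savez(f'pics/{n}0.npz',p=p,d=d)
    ims.append(p)
print(manip.read_state())
cv2.imwrite('pics/all0.png',cv2.resize(np.vstack([np.hstack(ims[:2]),np.hstack([ims[2],ims[2]*0])]),(800,600)))
E
```

```text
scene {'fovy': 49.97873484562924, 'cx': 258.2133184899265, 'cy': 186.17295958717605, 'eye': array([  22.3299416 , -855.09456623,  931.32365288]), 'orientation': array([-2.29760472,  0.02069956, -0.42261214])}
side {'fovy': 48.6458119506867, 'cx': 264.338497190879, 'cy': 191.19541789890044, 'eye': array([-272.50522314, 1090.77981714,  807.77886335]), 'orientation': array([-2.12826793e+00,  3.26773823e-04, -2.55884523e+00])}
wrist {'fovy': 59.532236243422275, 'cx': 256.2258188743909, 'cy': 192.35613351288634, 'eye': array([104.79231227, 545.08849584, 383.01657885]), 'orientation': array([2.90054316e+00, 1.33578443e-03, 1.25518813e+00])}
{'clock': 0.15, 'joints': array([ 1.18940588e+00,  3.00333197e-01,  1.52139845e+00,  2.38944347e-05,
        1.32070085e+00, -6.65877390e-02]), 'qd': array([-0.00131685, -0.00278873, -0.00406547,  0.00107887,  0.00150517,
       -0.00119651]), 'effort': array([-2.52121890e-04, -5.31952965e+01, -3.52823639e+01,  7.07720895e-02,
        2.36136810e-02, -6.69112501e-05]), 'eef_pos': array([170.22602128, 522.82289719, 230.03923   ]), 'eef_rot': array([-3.14075621e+00, -7.89766927e-05,  2.82678399e+00]), 'wrist_force': array([-0.54390037, -0.97640777,  0.05922302]), 'moment': array([-0.04992108, -0.01482507, -0.0239796 ]), 'finger_force': 0.0, 'finger_gap': 93.80406468619728}
```

View pics/all0.png

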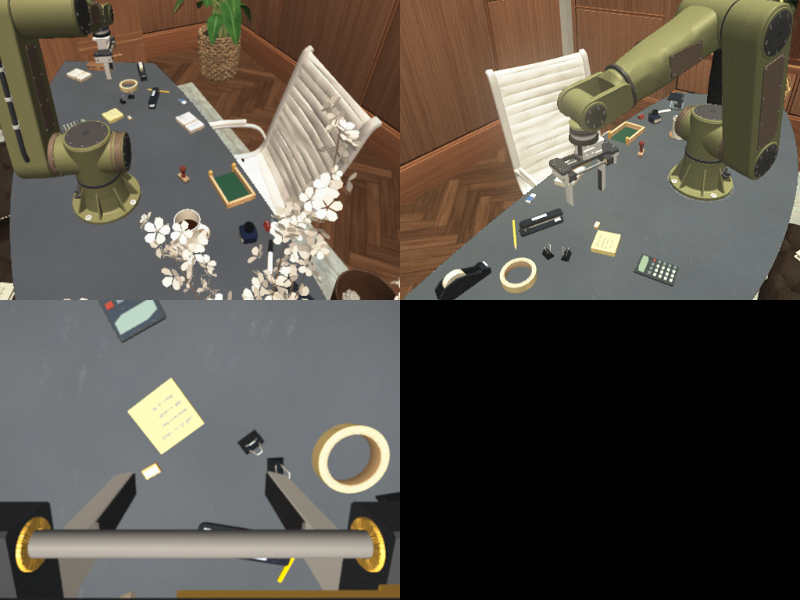

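The scene view (upper left) shows the dock at about (232,185), the pack at (190,121) and the eraser near (183,100). In the side view the gripper hides the pack. I'll enlarge the scene crop next.

```bash
python3 - <<'E'
from h import *
p=cv2.imread('pics/scene0.png'); c=p[100:330,190:400]
cv2.imwrite('pics/c1.png',cv2.resize(c,None,fx=2.6,fy=2.6,interpolation=cv2.INTER_CUBIC))
i=manip.camera_info('scene')
for n,uv,z in (('pack',(243,153),21),('dock',(297,238),0),('eraser',(233,128),12),('ink',(319,300),30)):print(n,ray(i,uv,z))
E
```

```text
pack [[449.81971022 277.31550535  21.        ]]
dock [[ 443.40436295 -153.02682311    0.        ]]
eraser [[481.729105   458.95855058  12.        ]]
ink [[ 382.61528592 -379.61632658   30.        ]]
```

View pics/c1.png

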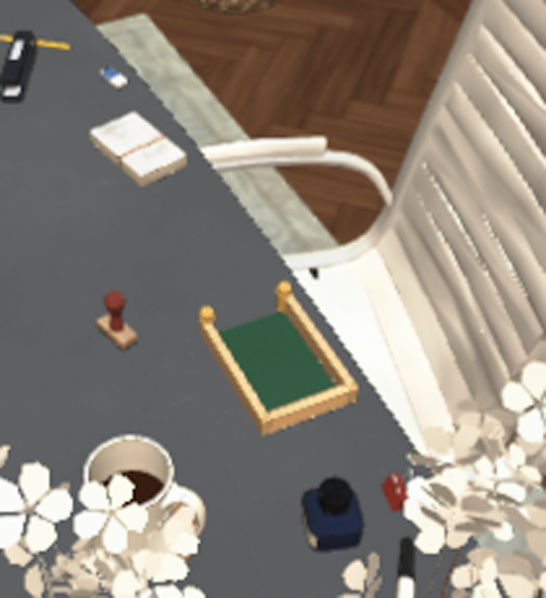

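The crop shows the two brass posts at (207,314) and (285,289), and the pack with corners near (91,133), (135,113), (186,157) and (145,184). The eraser is behind the pack at (113,77). Next I'll measure these with colour masks and depth.

```bash
cat >> h.py <<'E'
def cloud(i,d):
    h,w=d.shape; u,v=np.meshgrid(np.arange(w),np.arange(h)); f=192/np.tan(np.radians(i['fovy'])/2)
    r=np.stack([(u-i['cx'])/f*d,(v-i['cy'])/f*d,d],-1)
    return r@rotm(i['orientation']).T+np.array(i['eye'])
E
python3 - <<'E'
from h import *
i=manip.camera_info('scene'); z=np.load('pics/scene0.npz'); p,d=z['p'],z['d']; P=cloud(i,d)
hsv=cv2.cvtColor(p,cv2.COLOR_BGR2HSV)
x,y,zz=P[...,0],P[...,1],P[...,2]
def blob(m,name):
    m=m.astype(np.uint8); n,l,s,c=cv2.connectedComponentsWithStats(m)
    for k in range(1,n):
        if s[k,4]>4: 
            q=P[l==k]; print(name,s[k],'mean',q.mean(0).round(1),'zmax',np.percentile(q[:,2],95).round(1))
def rect(m,name):
    q=P[m][:,:2].astype(np.float32); print(name,len(q),cv2.minAreaRect(q))
box=(x>330)&(x<560)&(y>180)&(y<380)
m=box&(zz>16)&(zz<26)
blob(m,'pack'); rect(m,'pack')
dk=(x>330)&(x<580)&(y>-290)&(y<0)
blob(dk&(zz>30)&(zz<46),'post')
blob(dk&(hsv[...,0]>60)&(hsv[...,0]<90)&(hsv[...,1]>100),'green')
m=dk&(hsv[...,0]>60)&(hsv[...,0]<90)&(hsv[...,1]>100); rect(m,'green')
m=dk&(zz>22)&(zz<29); rect(m,'railtop')
blob((x>300)&(x<560)&(y>380)&(y<520)&(zz>6)&(zz<40),'eraser')
blob((x>300)&(x<700)&(y>-450)&(y<-280)&(zz>25)&(zz<70),'by')
for Y in range(-200,450,100):
    q=P[(abs(y-Y)<10)&(abs(zz)<4)&(x>300)]; print(Y,'desk edge x',np.percentile(q[:,0],99.5) if len(q) else None)
m=(x>450)&(x<800)&(y>-100)&(y<350)&(zz>-150)&(hsv[...,2]>150)&((zz>60)|(x>560)); blob(m,'chair')
m=(x>430)&(x<620)&(y>-250)&(y<350)&(zz>50)&(zz<500); blob(m,'tall')
E
```

```text
pack [225 144  37  25 463] mean [443.8 264.5  20.6] zmax 24.2
pack 463 ((443.55224609375, 268.0165100097656), (79.59651947021484, 133.73512268066406), 11.166239738464355)
post [297 209   5   5  20] mean [485.  -86.2  36.1] zmax 41.8
post [267 218   6   5  21] mean [385.  -84.9  37.7] zmax 42.2
green [275 221  42  36 851] mean [ 4.390e+02 -1.515e+02  3.000e-01] zmax 3.2
green 851 ((439.9241027832031, -149.40469360351562), (124.57743835449219, 83.4192886352539), 88.80975341796875)
railtop 411 ((434.2460632324219, -163.477294921875), (162.88681030273438, 118.07754516601562), 88.16038513183594)
eraser [190 126  12  13  72] mean [331.8 481.1  17.5] zmax 37.6
eraser [229 126  10   7  38] mean [480.  451.8  10.7] zmax 14.9
by [307 284  23  24 425] mean [ 380.3 -375.6   43.7] zmax 64.8
-200 desk edge x 787.5479454655056
-100 desk edge x 819.4373552316473
0 desk edge x 848.690817498008
100 desk edge x 869.6876225816358
200 desk edge x 849.386954979132
300 desk edge x 526.3236676110491
400 desk edge x 1894.0397413771477
chair [267 153  62  13 502] mean [673.8 280.1 -84.8] zmax -65.7
chair [364 208  16  17 104] mean [ 793.3  -76.1 -126.5] zmax -94.1
```

The pack is at about (443,268), yawed about +0.19. The dock mouth is at about (436,-84), yawed about -0.03. The heights and sizes match what was given, so I'll fly over both for a close look.

>>> step_arm(series=[34,-38,4,-0.157,0,34,-38,4,-0.157,0,34,-38,4,-0.157,0,34,-38,4,-0.157,0,34,-38,4,-0.157,0,34,-38,4,-0.157,0,34,-38,4,-0.157,0,34,-38,4,-0.157,0,0,0,0,0,0.55,0,0,0,0,0.55])

```text
clock: 1.4
eef_pos: [441.9, 219.2, 262.2]
eef_rot: [-3.141, 0.0, 1.572]
wrist_force: [0.3, -0.3, 0.6]
finger_gap: 77.2
finger_force: 0.0
```

```bash
python3 - <<'E'
from h import *
s=manip.read_state(); print(s['clock'],s['eef_pos'],s['eef_rot'],s['finger_gap'])
i,p,d=grab('wrist'); print(i['eye']); cv2.imwrite('pics/w1.png',p); np.savez('pics/w1.npz',p=p,d=d,eye=i['eye'],o=i['orientation'])
P=cloud(i,d); m=(P[...,2]>12)&(P[...,2]<30)&(P[...,1]>170)&(P[...,1]<370)&(P[...,0]>340)&(P[...,0]<560)
n,l,st,c=cv2.connectedComponentsWithStats(m.astype(np.uint8)); k=1+st[1:,4].argmax(); m=(l==k)
print(st[k], np.median(P[m][:,2])); vs,us=np.nonzero(m)
q=ray(i,np.c_[us,vs],21)[:,:2].astype(np.float32); print(cv2.minAreaRect(q))
E
```

```text
1.4 [441.93554883 219.19527508 262.17199033] [-3.14099904e+00  8.35207839e-05  1.57190898e+00] 77.20591411082448
[442.0263414  288.95874131 415.23638823]
[ 215   62   87  123 7404] 19.90255026565046
((445.7943420410156, 270.59759521484375), (76.96332550048828, 126.32908630371094), 11.754886627197266)
```

View pics/w1.png

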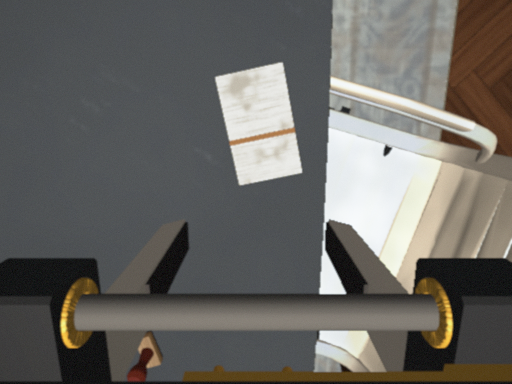

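The wrist view shows the whole pack, with corners at (215,76), (283,62), (302,174) and (240,185). It measures 77.0 x 126.3 mm, centre (445.8,270.6), yaw +11.75°. Now the dock.

>>> step_arm(series=[0,-51,0,0,0.55,0,-51,0,0,0.55,0,-51,0,0,0.55,0,-51,0,0,0.55,0,-51,0,0,0.55,0,-51,0,0,0.55,0,-51,0,0,0.55,0,-51,0,0,0.55,0,0,0,0,0.55,0,0,0,0,0.55])

```text
clock: 2.7
eef_pos: [442.4, -187.8, 262.3]
eef_rot: [-3.141, -0.0, 1.572]
wrist_force: [-0.3, -0.8, 0.0]
finger_gap: 42.3
finger_force: 0.0
```

```bash
python3 - <<'E'
from h import *
s=manip.read_state(); print(s['clock'],s['eef_pos'],s['eef_rot'],s['finger_gap'])
i,p,d=grab('wrist'); print(i['eye']); cv2.imwrite('pics/w2.png',p); np.savez('pics/w2.npz',p=p,d=d,eye=i['eye'],o=i['orientation'])
P=cloud(i,d); hsv=cv2.cvtColor(p,cv2.COLOR_BGR2HSV)
dk=(P[...,1]>-290)&(P[...,1]<-20)&(P[...,0]>340)&(P[...,0]<540)
def rect(m,z,n):
    k,l,st,c=cv2.connectedComponentsWithStats(m.astype(np.uint8))
    for j in range(1,k):
        if st[j,4]>30:
            vs,us=np.nonzero(l==j); q=ray(i,np.c_[us,vs],z)[:,:2].astype(np.float32)
            print(n,st[j],np.median(P[l==j][:,2]).round(1),cv2.minAreaRect(q),q.mean(0))
rect(dk&(P[...,2]>33)&(P[...,2]<50),40,'post')
rect(dk&(hsv[...,0]>60)&(hsv[...,0]<95)&(hsv[...,1]>90),0,'green')
rect(dk&(P[...,2]>18)&(P[...,2]<31),26,'rail')
E
```

```text
2.7 [ 442.42903242 -187.83889405  262.32036193] [-3.14134658e+00 -3.99513671e-04  1.57228047e+00] 42.302576979044325
[ 442.42578468 -118.13591581  415.42197837]
post [198  67  15  15 177] 38.0 ((388.010009765625, -81.31864929199219), (14.910599708557129, 14.060521125793457), 0.0386224128305912) [387.9541  -81.15377]
post [291  68  15  16 172] 38.0 ((486.3680419921875, -82.98857879638672), (14.55763053894043, 14.102136611938477), 44.53759002685547) [486.3026  -82.92358]
rail [ 199   66  106  149 3170] 24.6 ((435.65008544921875, -156.562255859375), (167.9584503173828, 115.84530639648438), 88.82433319091797) [ 435.0413  -174.73839]
```

View pics/w2.png

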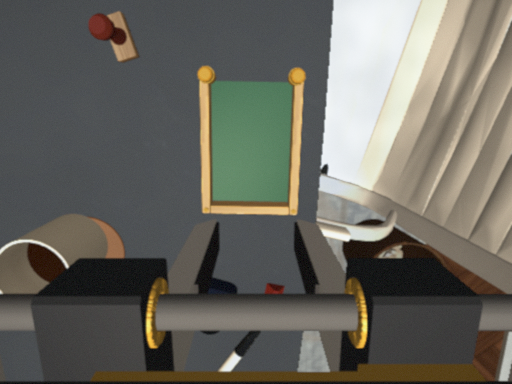

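The wrist view shows the posts at (206,75) and (297,76), with the dock clear and straight. The mouth is at (437.1,-82) with yaw about -1.1°, and the posts are 98–100 mm apart as they should be. I'll go behind the pack and work out a gentle arc push.

>>> step_arm(series=[-1.6,55.4,-16,0.0205,0.65,-1.6,55.4,-16,0.0205,0.65,-1.6,55.4,-16,0.0205,0.65,-1.6,55.4,-16,0.0205,0.65,-1.6,55.4,-16,0.0205,0.65,-1.6,55.4,-16,0.0205,0.65,-1.6,55.4,-16,0.0205,0.65,-1.6,55.4,-16,0.0205,0.65,-1.6,55.4,-16,0.0205,0.65,-1.6,55.4,-16,0.0205,0.65,0,0,0,0,0.65,0,0,0,0,0.65])

```text
clock: 4.25
eef_pos: [425.4, 365.2, 102.7]
eef_rot: [-3.141, 0.0, 1.778]
wrist_force: [-0.2, 0.3, 0.7]
finger_gap: 33.1
finger_force: 0.0
```

```bash
cat > plan.py <<'E'
import numpy as np
# pack centre as the rear axle of a car; knots: (travel mm, heading relative to the dock rad)
D=np.array([437.1,-82.]); TH=-0.019
def plan(c,alpha0,knots,step=10,r=63.5+8):
    s=np.arange(0,knots[-1][0]+.1,step); k=np.array([(0,alpha0)]+knots)
    a=np.interp(s,k[:,0],k[:,1]); yaw=a+TH
    fwd=np.c_[np.sin(yaw),-np.cos(yaw)]
    am=(yaw[1:]+yaw[:-1])/2
    C=np.array(c)+np.r_[[[0,0]],np.cumsum(step*np.c_[np.sin(am),-np.cos(am)],0)]
    T=C-fwd*r
    e=(C-D)@np.array([np.cos(TH),np.sin(TH)])
    return s,a,C,T,e,yaw
E
python3 - <<'E'
from plan import *
s,a,C,T,e,yaw=plan((445.8,270.6),.224,[(110,-.08),(170,-.08),(220,0),(280,0)])
for k in range(len(s)): print(s[k],'a',a[k].round(3),'C',C[k].round(1),'e',e[k].round(1),'TCP',T[k].round(1),'d',(T[k]-T[k-1]).round(1) if k else '', (yaw[k]-yaw[k-1]).round(3))
E
```

```text
0.0 a 0.224 C [445.8 270.6] e 2.0 TCP [431.2 340.6] d  0.224
10.0 a 0.196 C [447.7 260.8] e 4.1 TCP [435.1 331.2] d [ 3.8 -9.4] -0.028
20.0 a 0.169 C [449.3 250.9] e 5.9 TCP [438.7 321.6] d [ 3.6 -9.5] -0.028
30.0 a 0.141 C [450.7 241. ] e 7.4 TCP [442. 312.] d [ 3.3 -9.6] -0.028
40.0 a 0.113 C [451.8 231.1] e 8.7 TCP [445.  302.2] d [ 3.  -9.7] -0.028
50.0 a 0.086 C [452.6 221.1] e 9.7 TCP [447.8 292.4] d [ 2.8 -9.8] -0.028
60.0 a 0.058 C [453.1 211.1] e 10.4 TCP [450.3 282.6] d [ 2.5 -9.9] -0.028
70.0 a 0.031 C [453.4 201.1] e 10.9 TCP [452.5 272.6] d [ 2.2 -9.9] -0.028
80.0 a 0.003 C [453.3 191.1] e 11.0 TCP [454.5 262.6] d [  2. -10.] -0.028
90.0 a -0.025 C [453.  181.1] e 10.9 TCP [456.2 252.6] d [  1.7 -10.1] -0.028
100.0 a -0.052 C [452.5 171.1] e 10.5 TCP [457.6 242.5] d [  1.4 -10.1] -0.028
110.0 a -0.08 C [451.6 161.2] e 9.9 TCP [458.7 232.3] d [  1.1 -10.1] -0.028
120.0 a -0.08 C [450.6 151.2] e 9.1 TCP [457.7 222.4] d [ -1. -10.] 0.0
130.0 a -0.08 C [449.6 141.3] e 8.3 TCP [456.7 212.4] d [ -1. -10.] 0.0
140.0 a -0.08 C [448.6 131.3] e 7.5 TCP [455.7 202.5] d [ -1. -10.] 
[... 325 characters left out ...]
 e 3.8 TCP [448.8 152.9] d [-1.9 -9.9] 0.016
200.0 a -0.032 C [443.4  71.6] e 3.4 TCP [447.1 143. ] d [-1.7 -9.9] 0.016
210.0 a -0.016 C [443.   61.6] e 3.2 TCP [445.5 133. ] d [-1.6 -9.9] 0.016
220.0 a 0.0 C [442.7  51.6] e 3.1 TCP [444.1 123.1] d [ -1.4 -10. ] 0.016
230.0 a 0.0 C [442.5  41.6] e 3.1 TCP [443.9 113.1] d [ -0.2 -10. ] 0.0
240.0 a 0.0 C [442.3  31.6] e 3.1 TCP [443.7 103.1] d [ -0.2 -10. ] 0.0
250.0 a 0.0 C [442.2  21.6] e 3.1 TCP [443.5  93.1] d [ -0.2 -10. ] 0.0
260.0 a 0.0 C [442.   11.6] e 3.1 TCP [443.3  83.1] d [ -0.2 -10. ] 0.0
270.0 a 0.0 C [441.8   1.6] e 3.1 TCP [443.1  73.1] d [ -0.2 -10. ] 0.0
280.0 a 0.0 C [441.6  -8.4] e 3.1 TCP [442.9  63.1] d [ -0.2 -10. ] 0.0
```

Descend, make contact, and push the first arc.

>>> step_arm(series=[0,0,-30,0,0.65,0,0,-30,0,0.65,0,0,-11,0,0.65,0,0,0,0,0.65,1.9,-8.2,0,0,0.65,1.9,-8.2,0,0,0.65,1.9,-8.2,0,0,0.65,3.8,-9.4,0,-0.028,0.65,3.6,-9.5,0,-0.028,0.65,3.3,-9.6,0,-0.028,0.65,3.0,-9.7,0,-0.028,0.65,2.8,-9.8,0,-0.028,0.65,2.5,-9.9,0,-0.028,0.65,2.2,-9.9,0,-0.028,0.65,2.0,-10,0,-0.028,0.65,1.7,-10.1,0,-0.028,0.65,0,0,0,0,0.65])

```text
clock: 6.38
eef_pos: [457.0, 251.7, 31.4]
eef_rot: [-3.141, 0.0, 1.522]
wrist_force: [-1.0, -0.3, 0.1]
finger_gap: 32.7
finger_force: 0.0
```

```bash
cat >> h.py <<'E'
def top(i,d,y0,y1,x0=350,x1=540):
    P=cloud(i,d); m=(P[...,2]>14)&(P[...,2]<28)&(P[...,1]>y0)&(P[...,1]<y1)&(P[...,0]>x0)&(P[...,0]<x1)
    n,l,st,c=cv2.connectedComponentsWithStats(m.astype(np.uint8)); k=1+st[1:,4].argmax(); vs,us=np.nonzero(l==k)
    q=ray(i,np.c_[us,vs],21)[:,:2].astype(np.float32); return st[k],np.median(P[l==k][:,2]),cv2.minAreaRect(q)
E
python3 - <<'E'
from h import *
s=manip.read_state(); print(s['clock'],s['eef_pos'],s['eef_rot'],s['wrist_force'])
for n in('scene','side'):
    i,p,d=grab(n); cv2.imwrite(f'pics/{n}1.png',p); print(n,top(i,d,90,250))
    a,b=(150,190) if n=='scene' else (80,200)
    cv2.imwrite(f'pics/{n}1c.png',cv2.resize(p[a-60:a+90,b:b+200],None,fx=3,fy=3))
E
python3 -c "
import cv2,numpy as np
cv2.imwrite('pics/c3.png',np.hstack([cv2.resize(cv2.imread('pics/scene1.png'),(400,300)),cv2.resize(cv2.imread('pics/side1.png'),(400,300))]))"
```

```text
6.375 [456.95074361 251.74073482  31.38639382] [-3.14129463e+00  2.82112554e-04  1.52243071e+00] [-0.98281259 -0.29020718  0.11055049]
scene (array([239, 155,  33,  30, 559], dtype=int32), np.float64(20.54860685560186), ((449.68695068359375, 176.66818237304688), (147.98025512695312, 79.62296295166016), 87.71361541748047))
side (array([226, 199,  29,  24, 308], dtype=int32), np.float64(20.243926879528658), ((442.183837890625, 183.41268920898438), (134.34048461914062, 72.53567504882812), 86.93079376220703))
```

View pics/c3.png

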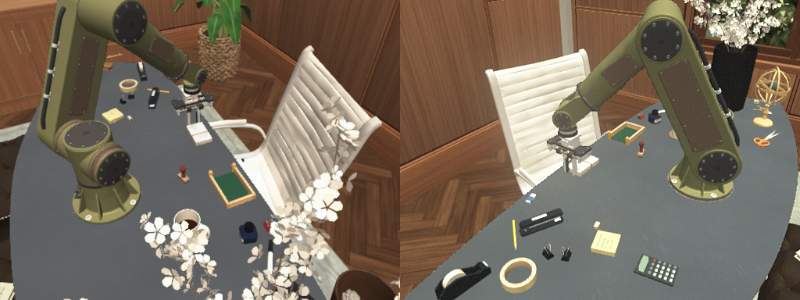

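In both views the pack is moving well ahead of the fingers at about (200,130), with a measured yaw of about -2.5° as planned. I'll continue to just before the mouth, then back off and look from above.

>>> step_arm(series=[1.4,-10.1,0,-0.028,0.65,1.1,-10.1,0,-0.028,0.65,-1,-10,0,0,0.65,-1,-10,0,0,0.65,-1,-10,0,0,0.65,-1,-10,0,0,0.65,-1,-10,0,0,0.65,-1,-10,0,0,0.65,-2,-9.9,0,0.016,0.65,-1.9,-9.9,0,0.016,0.65,-1.7,-9.9,0,0.016,0.65,-1.6,-9.9,0,0.016,0.65,-1.4,-10,0,0.016,0.65,0,0,0,0,0.65])

```text
clock: 8.22
eef_pos: [444.7, 122.0, 31.5]
eef_rot: [-3.141, 0.0, 1.547]
wrist_force: [-0.7, -0.6, -0.1]
finger_gap: 33.0
finger_force: 0.0
```

>>> step_arm(series=[0,10,0,0,0.65,0,10,0,0,0.65,0,0,50,0,0.65,0,0,60,0,0.65,0,-30,50,0,0.65,0,-50,30,0,0.65,0,-50,30,0,0.65,0,-30,0,0,0.65,0,0,0,0,0.65,0,0,0,0,0.65])

```text
clock: 9.48
eef_pos: [444.8, -16.4, 251.2]
eef_rot: [-3.141, -0.0, 1.548]
wrist_force: [-0.6, 0.2, 0.2]
finger_gap: 32.7
finger_force: 0.0
```

```bash
python3 - <<'E'
from h import *
s=manip.read_state(); print(s['clock'],s['eef_pos'],s['eef_rot'])
i,p,d=grab('wrist'); cv2.imwrite('pics/w3.png',p); print(top(i,d,-60,180))
E
```

```text
9.475 [444.81660364 -16.3713526  251.20430448] [-3.14105437e+00 -2.29536502e-04  1.54837897e+00]
(array([ 217,   54,   72,  117, 8049], dtype=int32), np.float64(19.885871680934542), ((442.2408447265625, 48.53120803833008), (125.57665252685547, 76.92306518554688), 88.74744415283203))
```

View pics/w3.png

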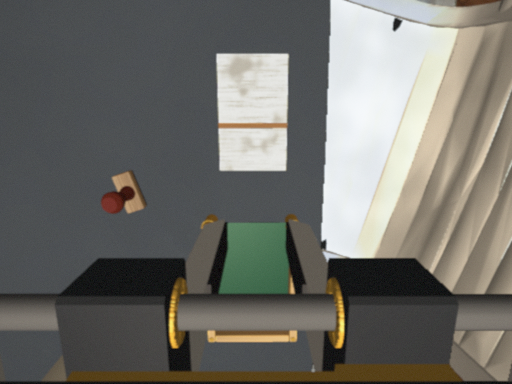

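The pack is at (442.2,48.5) with yaw -1.25°, so it is parallel to the dock but about 2.6 mm off the axis toward +x. I'll plan a slight S-curve to centre it before the posts.

>>> step_arm(series=[0,30,0,0,0.65,0,50,-30,0,0.65,0,50,-30,0,0.65,-1,20,-50,0,0.65,0,0,-60,0,0.65,0,0,-40,0,0.65,0,0,-9.7,0,0.65,0,0,0,0,0.65,0,0,0,0,0.65])

```text
clock: 10.65
eef_pos: [444.7, 133.1, 33.3]
eef_rot: [3.139, -0.001, 1.548]
wrist_force: [0.1, 0.6, -0.4]
finger_gap: 33.0
finger_force: 0.0
```

```bash
python3 - <<'E'
from plan import *
s,a,C,T,e,yaw=plan((442.2,48.5),-.003,[(16,-.065),(40,-.065),(56,0),(120,0)],step=8)
for k in range(len(s)): print(s[k],'C',C[k].round(1),'e',e[k].round(1),'TCP',T[k].round(1),'d',(T[k]-T[k-1]).round(1) if k else '', (yaw[k]-yaw[k-1]).round(3))
E
```

```text
0.0 C [442.2  48.5] e 2.6 TCP [443.8 120. ] d  -0.003
8.0 C [441.9  40.5] e 2.5 TCP [445.7 111.9] d [ 1.9 -8.1] -0.031
16.0 C [441.4  32.5] e 2.1 TCP [447.4 103.8] d [ 1.7 -8.1] -0.031
24.0 C [440.7  24.6] e 1.6 TCP [446.7  95.8] d [-0.7 -8. ] 0.0
32.0 C [440.   16.6] e 1.0 TCP [446.   87.8] d [-0.7 -8. ] 0.0
40.0 C [439.3   8.6] e 0.5 TCP [445.3  79.9] d [-0.7 -8. ] 0.0
48.0 C [438.8   0.6] e 0.1 TCP [442.5  72. ] d [-2.9 -7.8] 0.032
56.0 C [438.5  -7.4] e -0.0 TCP [439.9  64.1] d [-2.6 -7.9] 0.032
64.0 C [438.4 -15.4] e -0.0 TCP [439.7  56.1] d [-0.2 -8. ] 0.0
72.0 C [438.2 -23.4] e -0.0 TCP [439.6  48.1] d [-0.2 -8. ] 0.0
80.0 C [438.1 -31.4] e -0.0 TCP [439.4  40.1] d [-0.2 -8. ] 0.0
88.0 C [437.9 -39.4] e -0.0 TCP [439.3  32.1] d [-0.2 -8. ] 0.0
96.0 C [437.8 -47.4] e -0.0 TCP [439.1  24.1] d [-0.2 -8. ] 0.0
104.0 C [437.6 -55.4] e -0.0 TCP [439.   16.1] d [-0.2 -8. ] 0.0
112.0 C [437.5 -63.4] e -0.0 TCP [438.8   8.1] d [-0.2 -8. ] 0.0
120.0 C [437.3 -71.4] e -0.0 TCP [4.387e+02 1.000e-01] d [-0.2 -8. ] 0.0
```

>>> step_arm(series=[-0.4,-6.5,0,0,0.65,-0.5,-6.5,0,0,0.65,1.9,-8.1,0,-0.031,0.65,1.7,-8.1,0,-0.031,0.65,-0.7,-8,0,0,0.65,-0.7,-8,0,0,0.65,-0.7,-8,0,0,0.65,-2.9,-7.8,0,0.032,0.65,-2.6,-7.9,0,0.032,0.65,0,0,0,0,0.65])

```text
clock: 11.9
eef_pos: [438.7, 63.2, 31.7]
eef_rot: [-3.141, 0.0, 1.549]
wrist_force: [0.3, 0.0, -0.5]
finger_gap: 32.7
finger_force: 0.0
```

>>> step_arm(series=[0,10,0,0,0.65,0,10,0,0,0.65,0,0,50,0,0.65,0,0,60,0,0.65,0,-50,50,0,0.65,0,-60,16,0,0.65,0,-60,16,0,0.65,0,-60,0,0,0.65,0,0,0,0,0.65,0,0,0,0,0.65])

```text
clock: 13.15
eef_pos: [439.0, -139.6, 217.7]
eef_rot: [-3.141, -0.0, 1.55]
wrist_force: [0.1, 0.0, -0.4]
finger_gap: 32.9
finger_force: 0.0
```

```bash
python3 - <<'E'
from h import *
s=manip.read_state(); print(s['clock'],s['eef_pos'],s['eef_rot'])
i,p,d=grab('wrist'); cv2.imwrite('pics/w4.png',p); print(top(i,d,-72,120))
P=cloud(i,d); m=(P[...,2]>33)&(P[...,2]<50)&(P[...,1]>-110)&(P[...,1]<-50)&(P[...,0]>340)&(P[...,0]<540)
k,l,st,c=cv2.connectedComponentsWithStats(m.astype(np.uint8))
for j in range(1,k):
    if st[j,4]>30:
        vs,us=np.nonzero(l==j); q=ray(i,np.c_[us,vs],38)[:,:2]; print(st[j],q.min(0),q.max(0),q.mean(0))
E
```

```text
13.15 [ 439.00087474 -139.58037565  217.73496658] [-3.14111519e+00 -3.66901859e-04  1.54982407e+00]
(array([ 211,    0,   82,  113, 8799], dtype=int32), np.float64(19.88378398909009), ((437.2657775878906, -20.6435546875), (102.60259246826172, 76.5840072631836), 88.94990539550781))
[195 114  16  17 204] [380.55353771 -87.86810006] [395.3024689  -72.64856939] [387.65477283 -80.21423235]
[296 114  16  16 201] [478.77410787 -89.11701547] [493.37083087 -74.75242118] [486.29390409 -82.04604599]
```

View pics/w4.png

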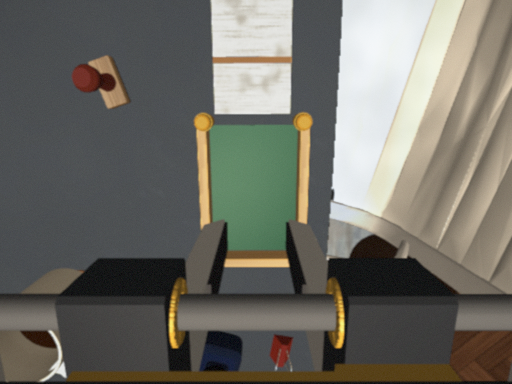

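The pack is straight in front of the gap: its front edge is at row 114, the posts are at (203,122) and (304,122), and it is 0.9 mm off the axis with yaw equal to the dock's. Now the straight push in.

>>> step_arm(series=[0,60,0,0,0.65,0,60,-16,0,0.65,0,60,-16,0,0.65,0,40,-50,0,0.65,0,0,-60,0,0.65,0,0,-40,0,0.65,0,0,-4,0,0.65,0,0,0,0,0.65,0,-8,0,0,0.65,0,-8,0,0,0.65,0,0,0,0,0.65])

```text
clock: 14.58
eef_pos: [439.2, 61.9, 33.7]
eef_rot: [3.141, -0.0, 1.549]
wrist_force: [-0.1, 0.4, 0.5]
finger_gap: 32.7
finger_force: 0.0
```

>>> step_arm(series=[-0.15,-8,0,0,0.65,-0.15,-8,0,0,0.65,-0.15,-8,0,0,0.65,-0.15,-8,0,0,0.65,-0.15,-8,0,0,0.65,-0.15,-8,0,0,0.65,-0.15,-8,0,0,0.65,-0.15,-8,0,0,0.65,0,0,0,0,0.65])

```text
clock: 15.7
eef_pos: [437.6, -1.9, 33.1]
eef_rot: [-3.141, 0.0, 1.549]
wrist_force: [-0.1, 0.1, -0.7]
finger_gap: 32.8
finger_force: 0.0
```

```bash
python3 - <<'E'
from h import *
s=manip.read_state(); print(s['clock'],s['eef_pos'],s['wrist_force'])
i,p,d=grab('scene'); cv2.imwrite('pics/s5.png',cv2.resize(p[150:300,200:380],None,fx=3,fy=3)); 
P=cloud(i,d); hsv=cv2.cvtColor(p,cv2.COLOR_BGR2HSV)
m=(hsv[...,1]<60)&(hsv[...,2]>150)&(P[...,2]>12)&(P[...,2]<28)&(P[...,1]>-250)&(P[...,1]<80)&(P[...,0]>370)&(P[...,0]<500)
vs,us=np.nonzero(m); print(cv2.minAreaRect(ray(i,np.c_[us,vs],21)[:,:2].astype(np.float32)))
E
```

```text
15.7 [437.6359906   -1.9117226   33.08287911] [-0.05350995  0.05270495 -0.73551458]
((433.4922180175781, -73.01915740966797), (135.98968505859375, 79.41051483154297), 88.7728271484375)
```

View pics/s5.png

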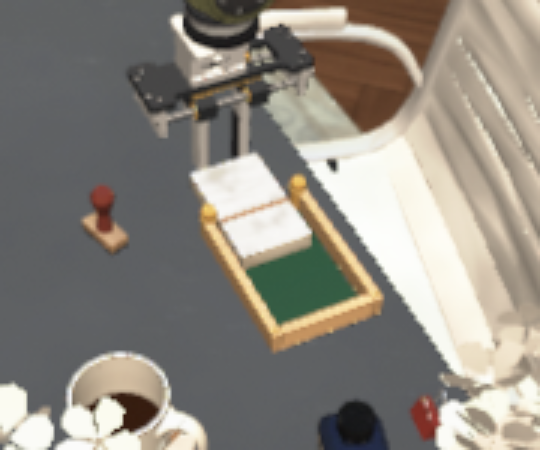

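The pack is half through the gap: its front edge is near (265,250), with a post on either side and no wrist force. I'll continue, slowing toward the back rail.

>>> step_arm(series=[-0.15,-8,0,0,0.65,-0.15,-8,0,0,0.65,-0.15,-8,0,0,0.65,-0.15,-8,0,0,0.65,-0.15,-8,0,0,0.65,-0.15,-8,0,0,0.65,-0.15,-8,0,0,0.65,-0.15,-8,0,0,0.65,-0.15,-8,0,0,0.65,-0.15,-8,0,0,0.65,0,-2,0,0,0.65,0,-2,0,0,0.65,0,-2,0,0,0.65])

```text
clock: 17.38
eef_pos: [436.2, -87.4, 33.1]
eef_rot: [-3.142, -0.0, 1.55]
wrist_force: [0.6, 0.4, -0.2]
finger_gap: 32.4
finger_force: 0.4
```

>>> step_arm(series=[0,-1.5,0,0,0.65,0,-1.5,0,0,0.65])

```text
clock: 17.62
eef_pos: [436.2, -90.4, 33.1]
eef_rot: [3.142, -0.0, 1.55]
wrist_force: [-0.8, 0.6, 1.4]
finger_gap: 33.1
finger_force: 0.5
```

>>> step_arm(series=[0,-1,0,0,0.65,0,-1,0,0,0.65])

```text
clock: 17.88
eef_pos: [436.2, -92.4, 33.2]
eef_rot: [3.142, 0.0, 1.55]
wrist_force: [-0.1, -0.0, 0.7]
finger_gap: 33.0
finger_force: 0.5
```

>>> step_arm(series=[0,-1,0,0,0.65,0,-1,0,0,0.65])

```text
clock: 18.12
eef_pos: [436.2, -94.4, 33.1]
eef_rot: [3.142, 0.0, 1.55]
wrist_force: [0.2, 0.7, 1.5]
finger_gap: 32.9
finger_force: 0.6
```

>>> step_arm(series=[0,-0.7,0,0,0.65,0,-0.7,0,0,0.65])

```text
clock: 18.38
eef_pos: [436.1, -95.5, 33.1]
eef_rot: [-3.141, -0.001, 1.55]
wrist_force: [-0.2, 9.6, 3.5]
finger_gap: 33.0
finger_force: 4.7
```

>>> step_arm(series=[0,-0.7,0,0,0.65,0,0,0,0,0.65])

```text
clock: 18.62
eef_pos: [436.0, -95.5, 33.1]
eef_rot: [-3.141, -0.002, 1.55]
wrist_force: [-0.4, 12.7, 4.6]
finger_gap: 32.6
finger_force: 6.1
```

At TCP y = -95.5 the force rises to 12.7 N, right where the back rail should stop the pack. Now back off, rise and check.

>>> step_arm(series=[0,4,0,0,0.65,0,10,0,0,0.65,0,15,0,0,0.65,0,15,0,0,0.65,0,0,40,0,0.65,0,0,60,0,0.65,0,-40,50,0,0.65,0,-60,35,0,0.65,0,-60,0,0,0.65,0,-50,0,0,0.65,0,0,0,0,0.65,0,0,0,0,0.65])

```text
clock: 20.12
eef_pos: [436.3, -254.5, 213.2]
eef_rot: [-3.141, -0.0, 1.55]
wrist_force: [0.1, 0.6, 0.7]
finger_gap: 32.9
finger_force: 0.0
```

```bash
python3 - <<'E'
from h import *
s=manip.read_state(); print(s['clock'],s['eef_pos'])
i,p,d=grab('wrist'); cv2.imwrite('pics/w6.png',p)
P=cloud(i,d); hsv=cv2.cvtColor(p,cv2.COLOR_BGR2HSV)
m=(hsv[...,1]<60)&(hsv[...,2]>140)&(P[...,2]>14)&(P[...,2]<28)&(P[...,1]>-260)&(P[...,1]<-60)&(P[...,0]>380)&(P[...,0]<500)
vs,us=np.nonzero(m); print(cv2.minAreaRect(ray(i,np.c_[us,vs],21)[:,:2].astype(np.float32)))
E
```

```text
20.125 [ 436.32167971 -254.47129633  213.18251202]
((434.2066650390625, -168.0706787109375), (125.7618637084961, 76.56501770019531), 88.82845306396484)
```

View pics/w6.png

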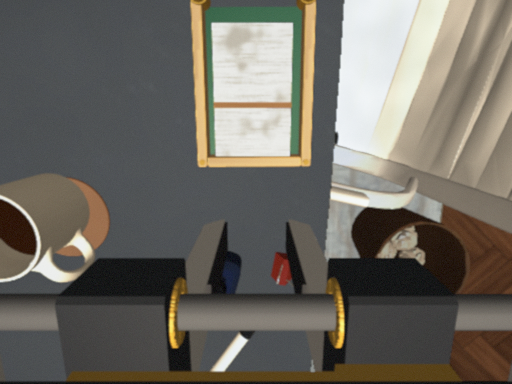

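The pack lies square against the back rail: its front edge meets the rail at row 157, centre y is -168.1, and yaw -1.17° matches the dock. The gripper is high and clear, and the bystanders are untouched.

```bash
python3 -c "
from cell import manip; print(manip.sign_off())"
```

```text
the job is handed in; nothing more can be done
None
```

The pack was pushed flat through the brass posts and sits square against the dock's back rail; the gripper finished clear, the bystanders were never touched, and the job was handed in at about 20 s.

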